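Shut and lock the access lid of the connector test box

ROBOT

A 7-joint arm with a two-finger parallel gripper is mounted at the origin on the work surface; the furniture and walls round the work are solid. World frame = base frame: x ahead of the robot, y to its left, z up, the work surface at z = 0. Lengths are in m, angles in degrees, forces in N, time in s.
With the tool pointing down it reaches from about 0.4 to 0.875 m from the base axis. Payload 4.4 kg.
Tool frame: the origin (TCP) lies on the mounting face of the last link; the fingertips stand 173 mm ahead of it and the grasp point (between the pads) lies 155 mm ahead of it; z points along the fingers, y is the line along which they close (so a half turn about z gives the same grasp; the last joint's range is limited). The gripper opens to 85 mm and grips with 20 to 120 N. Pads are 22 mm wide; open, the fingers measure 114 mm over their backs; the gripper's body (76 mm by 85 mm) begins 54 mm behind the grasp point. The pads swing forward as they close: fully open they stand 13 mm farther back than shut.
Start: joints at [63.037, 36.005, 2.206, 86.941, -1.547, 57.084, -1.146], TCP at [0.256, -0.597, 0.405] pointing down, gripper open.
Joint ranges: [-175.42, 175.42], [-21.48, 121.26], [-71.46, 75.88], [10.55, 141.38], [-63.04, 243.04], [13.31, 113.54], [-168.57, 168.57]. Speed limits (degrees/s): [147.25, 147.25, 180, 180, 180, 180, 180].

INTERFACE

Orientations are given as a 3x3 rotation matrix whose columns are the frame's x, y, z axes.
In Python, from plant import ctrl gives the robot as it stands. The module is installed in compiled form; this text tells all that it offers. Calls block until the motion is done:
- ctrl.move_ptp(position, orientation): joint-space move of the TCP to a pose.
- ctrl.servo_line(position, orientation=None, speed=0.15, contact_N=None): straight line of the TCP; orientation=None keeps the orientation; speed is the mean speed in m/s. With contact_N (N) it stops when the force on the tool has changed by that much, and returns True; else False.
- ctrl.goto_joints(angles): joint-space move.
- ctrl.release() and ctrl.close_gripper(strength=None): open the fingers fully, or close them until they stop; strength is the grip in N (None keeps the last).
- ctrl.hold(seconds).
- ctrl.ik(position, orientation): joint angles nearest the present ones, or None.
- ctrl.capture(name): name is "scene" or "top" or "wrist"; returns (picture, depth): 420x560x3 uint8, red, green, blue; 420x560 float32, m along the optical axis (not along the pixel's ray), 0 where there is no reading.
- ctrl.calibration(name): a dict with "fx", "fy", "cx", "cy" (pixels), "origin" and "orientation" of the camera in the world. Camera axes: x right, y down, z forward; pixel columns grow to the right and rows downward; lengths in m; the calibration is good to about 2 mm. A picture is of the moment at which its call begins: read the wrist's pose just before it. calibration takes no time and is no camera call; for the wrist camera it gives the pose at the moment of the call.
A pose or a line that the arm cannot do raises ctrl.PlanningError and nothing moves.
- ctrl.sign_off(): hands the job in; it is judged then, once.
Readings, each from a call of its own:
- ctrl.read_time(): time.
- ctrl.read_joint_pos(): joint angles.
- ctrl.read_dq(): joint speeds.
- ctrl.read_joint_torque(): joint torques, N m.
- ctrl.read_tool_pos(): TCP position.
- ctrl.read_tool_rot(): TCP orientation.
- ctrl.read_wrist_force(): force on the tool from outside, world axes, zero at the start.
- ctrl.read_ft_torque(): the same for the moment, N m.
- ctrl.read_width(): finger opening in m.
- ctrl.read_gripper_force(): force on a finger pad.
Only numpy, scipy, OpenCV 4.12 (cv2) and the standard library are available. Lean on these libraries where they do the work, as an engineer would, in place of code of your own. Each camera call takes 0.05 s, during which the arm holds its last target. There are 200 camera calls.

TASK

Press the raised lid of the grey test box fully down with the fingertips, then set a fingertip in the slot of its round quarter-turn fastener and turn it clockwise (seen from above) as far as it goes, so that the lid is locked; then move clear. Only touch and push: do not lift the lid any higher, and neither pick up nor shift the small tools and parts lying about.

Things in the scene. Friction and masses are not known exactly. Their poses are not given: they have to be found in the camera images.
- test_box: Grey metal test box with a hinged lid, fixed to the bench, 170 (x) x 140 (y) x 60 mm (z) without the lid. Origin: centre of its underside; z up; -x is its front (three round jacks), which faces the robot; +x is the hinge side.
- access_lid (a joint): Lid angle, rad: 0 = fully shut, grows as the front edge rises (starts 0.35 to 0.65). The hinge runs along the box's y at box x = +85, z = 60 mm. The lid is a plate 172 x 142 x 5 mm whose underside passes through the hinge axis; it stays where it is left and shuts with 3 to 8 N pressed down near its front edge.
- cam (a joint): Fastener angle, rad: 0 = open (slot along the box's x), grows clockwise seen from above to a hard stop at 1.571 = locked (slot along the box's y, in line with two small dark ticks on the lid). Starts 0 to 0.3. Turn it only with the lid fully down: its tongue must pass under a keeper in the box. Stiff (0.06 N m: 4 to 12 N from a fingertip), stays where it is left.
- cam_slot (a point): On the fastener's axis at the slot's floor; z is the axis, x runs along the slot. With the lid shut: box x = -29, y = 0, z = 68 mm. The fastener is a 92 mm metal disc; its slot, 40 mm wide, 15 mm deep, runs right across between two half-moon ribs. A fixed collar (inner diameter 96, outer 108 mm), level with the ribs, surrounds it: turn it by pushing a rib from in the slot, off the axis.
- lid_front (a point): Middle of the lid's front edge, on its upper face, 170 mm from the hinge axis; 65 mm above the bench with the lid shut.
- pin_gauge: Go/no-go pin gauge, a 78 mm long, 13 mm thick metal rod lying on the mat just in front of the box; a bystander, not to be moved. Origin: centre of its underside.
- tweezers: Steel tweezers, 123 mm long, lying on the mat in front of the box; a bystander, not to be moved. Origin: centre of its underside.
- connector: Black two-pin connector, 59 mm long, 8 mm thick, lying close behind the box; a bystander, not to be moved. Origin: centre of its underside.
- qc_stamp: Inspection stamp with a wooden knob, 64 mm tall, standing on the mat; a bystander, not to be moved. Origin: centre of its underside.
- pin_cup: Small steel cup of contact pins, 58 mm wide, 43 mm tall; a bystander, not to be moved. Origin: centre of its underside.

How it is judged:
By the outcome, as a careful person would: the job done as asked, in the order asked, and still so for the second after the job is handed in, with the robot touching nothing.
It also fails if it takes over 50 s, if anything falls off the work surface, if the arm or the gripper's body presses on something with over 40 N, if the wrist force passes 120 N, or if a joint passes its speed limit or range.

## Working session

There is one attempt and no reset: what is moved stays moved. The work goes in short steps, each a Python script; the robot and the scene stay as the last script left them, time stands still between calls to the robot, and variables do not carry over. Pictures are saved under pics/ and viewed, at most 10 in all, crops included, and the job is handed in when it is done.

```bash
mkdir -p pics; python3 - <<'E'
from plant import ctrl
import cv2,numpy as np
for n in("scene","top"):
    p,d=ctrl.capture(n); cv2.imwrite(f"pics/{n}0.png",p[:,:,::-1]); np.save(f"pics/{n}0.npy",d)
    c=ctrl.calibration(n); print(n,{k:np.round(v,4).tolist() for k,v in c.items()})
print(ctrl.read_tool_rot(),ctrl.read_width(),ctrl.read_time())
E
```

```text
scene {'fx': 473.2501, 'fy': 473.2501, 'cx': 278.9085, 'cy': 208.1866, 'origin': [-0.1404, 0.613, 0.6986], 'orientation': [[-0.5754, -0.5296, 0.6232], [-0.8178, 0.3805, -0.4317], [-0.0085, -0.7581, -0.6521]]}
top {'fx': 475.6604, 'fy': 475.6604, 'cx': 284.8342, 'cy': 212.0676, 'origin': [0.2847, 0.209, 1.0184], 'orientation': [[-0.1315, -0.9708, 0.2008], [-0.9913, 0.1286, -0.0275], [0.0009, -0.2026, -0.9793]]}
[[ 9.19162181e-01  3.93878659e-01 -6.97596134e-04]
 [ 3.93879275e-01 -9.19160895e-01  1.53833711e-03]
 [-3.52849275e-05 -1.68874996e-03 -9.99998573e-01]] 0.08546715057428092 0.1
```

View pics/top0.png

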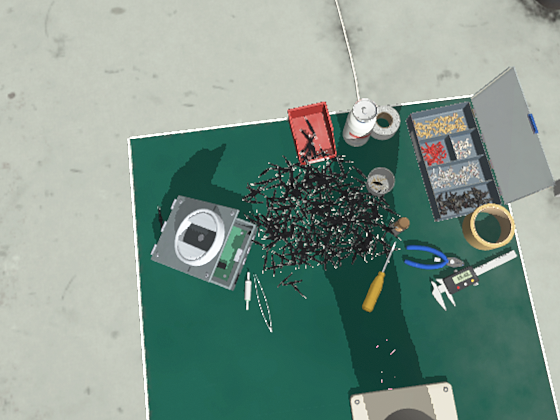

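View pics/scene0.png

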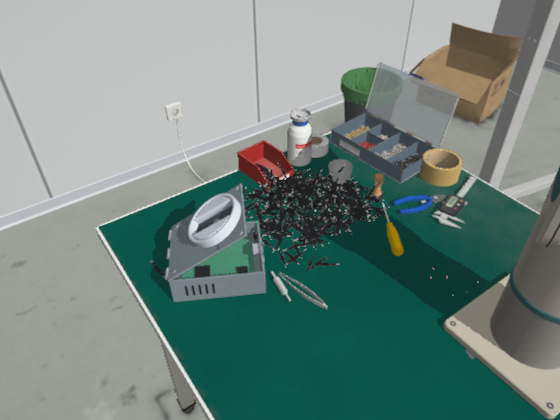

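The top view shows the box around (205,245) px, its open front (PCB visible) at about (240,255), so its front faces image right. The disc is at (200,237). The pin gauge is at (248,290) and the tweezers at (263,303). The scene view shows the box at (215,250). Next I'll get the coarse geometry from depth.

```bash
cat > h.py <<'E'
import numpy as np,cv2
from plant import ctrl
def cloud(d,c):
    v,u=np.mgrid[:d.shape[0],:d.shape[1]]
    P=np.dstack([(u-c["cx"])/c["fx"]*d,(v-c["cy"])/c["fy"]*d,d])
    return P@np.array(c["orientation"]).T+np.array(c["origin"])
def ray(u,v,z,c):
    r=np.array(c["orientation"])@[(u-c["cx"])/c["fx"],(v-c["cy"])/c["fy"],1]
    o=np.array(c["origin"]); return o+r*(z-o[2])/r[2]
E
python3 - <<'E'
from h import *
d=np.load("pics/top0.npy");c=ctrl.calibration("top");W=cloud(d,c)
for u,v in[(157,255),(182,200),(200,237),(178,232),(220,240),(245,235),(230,275),(238,205),(212,283),(255,225),(240,288),(248,290),(263,303),(158,215)]: print(u,v,W[v,u].round(3))
im=cv2.imread("pics/top0.png")[180:345,135:335]
cv2.imwrite("pics/crop.png",cv2.resize(im,None,fx=4,fy=3.6,interpolation=cv2.INTER_CUBIC))
E
```

```text
157 255 [0.424 0.444 0.08 ]
182 200 [0.53  0.386 0.078]
200 237 [0.44  0.348 0.133]
178 232 [0.458 0.392 0.117]
220 240 [0.424 0.308 0.163]
245 235 [0.453 0.272 0.008]
230 275 [0.373 0.313 0.007]
238 205 [0.522 0.28  0.003]
212 283 [0.361 0.354 0.001]
255 225 [0.462 0.246 0.061]
240 288 [0.343 0.296 0.004]
248 290 [0.336 0.278 0.017]
263 303 [ 0.306  0.252 -0.001]
158 215 [0.523 0.455 0.001]
```

View pics/crop.png

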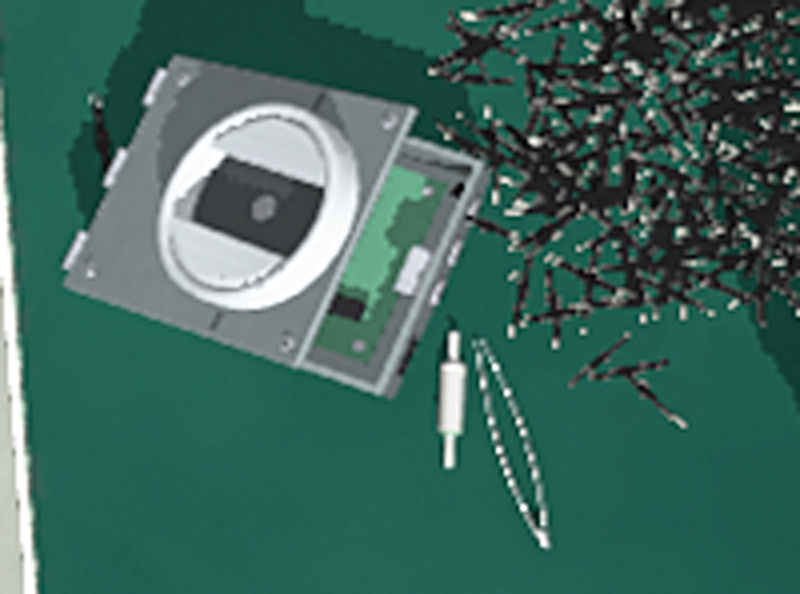

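The crop shows the front rim corners at about (257,224) and (232,290) px, the collar nearly at the lid front, and the slot along box x. I'll compute the pose and the arm options next.

```bash
python3 - <<'E'
from h import *
c=ctrl.calibration("top")
t=lambda a,b:(135+(a+.5)/4-.5,180+(b+.5)/3.6-.5)
A=ray(*t(488,160),.06,c);B=ray(*t(388,395),.06,c)
H1=ray(*t(175,55),.063,c);H2=ray(*t(65,288),.063,c)
print(A,B,np.linalg.norm(A-B),H1,H2,np.linalg.norm(H1-H2))
# pixels->lid plane normal (angle) from depth
W=cloud(np.load("pics/top0.npy"),c)
P=np.array([W[v,u] for u,v in[(157,255),(182,200),(165,258),(185,210),(206,274),(186,266),(228,212),(215,208)]])
q,*_=np.linalg.lstsq(np.c_[P[:,:2],np.ones(8)],P[:,2],rcond=None);print(P.round(3),q,np.arctan(np.hypot(*q[:2])))
yb=np.array(B-A)[:2];yb=-yb/np.linalg.norm(yb)
y2=(H1-H2)[:2];y2/=np.linalg.norm(y2)
for y in(yb,y2): print("y dir deg",np.degrees(np.arctan2(y[1],y[0])))
print("front mid",(A+B)/2,"hinge mid",(H1+H2)/2,np.linalg.norm((A+B-H1-H2)/2))
E
```

```text
[0.46389163 0.24253507 0.06      ] [0.33937155 0.3076519  0.06      ] 0.14051851170318533 [0.54535274 0.39537223 0.063     ] [0.41918873 0.46171432 0.063     ] 0.1425434256931688
[[0.424 0.444 0.08 ]
 [0.53  0.386 0.078]
 [0.415 0.427 0.09 ]
 [0.506 0.38  0.088]
 [0.367 0.34  0.157]
 [0.39  0.382 0.121]
 [0.477 0.29  0.15 ]
 [0.492 0.315 0.129]] [-0.3196061  -0.56810859  0.4660838 ] 0.5776676559860551
y dir deg -27.606974693195344
y dir deg -27.73719232338027
front mid [0.40163159 0.27509349 0.06      ] hinge mid [0.48227073 0.42854327 0.063     ] 0.17337389951364618
```

```bash
cat >> h.py <<'E'
C=np.array([.441,.350]);PHI=np.radians(62.35)
X=np.array([np.cos(PHI),np.sin(PHI)]);Y=np.array([-X[1],X[0]])
def wp(bx,by,ztip): p=C+X*bx+Y*by; return np.array([p[0],p[1],ztip+.173])
def rot(a):  # tool down, tool y at world angle a (rad)
    y=np.array([np.cos(a),np.sin(a),0]);z=np.array([0,0,-1.]);return np.c_[np.cross(y,z),y,z]
R0=rot(PHI+np.pi/2)
E
python3 - <<'E'
from h import *
p=ctrl.read_tool_pos();R=ctrl.read_tool_rot()
def arc(th,dz=0): return wp(.085-.165*np.cos(th)+.023*np.sin(th),0,.06+.165*np.sin(th)+.023*np.cos(th)+dz)
ctrl.close_gripper(30)
ctrl.servo_line([p[0],p[1],.5],speed=.3)
ctrl.move_ptp(arc(.58,.08),R0)
print(ctrl.read_time(),ctrl.read_joint_pos(),ctrl.read_width(),ctrl.read_tool_pos())
im,d=ctrl.capture("wrist");c=ctrl.calibration("wrist")
cv2.imwrite("pics/w1.png",im[:,:,::-1])
f0=ctrl.read_wrist_force()
for th in np.arange(.6,-.001,-.06):
    ct=ctrl.servo_line(arc(th),speed=.08,contact_N=25)
    print(round(th,2),ct,ctrl.read_wrist_force().round(1),(ctrl.read_tool_pos()-arc(th)).round(4))
    if ct: break
E
```

```text
4.5833 [ -1.42832782  35.717207   -60.60649528 104.32977972  35.41374529
  61.433257    76.78806586] 0.00027823656079660426 [0.42284573 0.31359384 0.42252957]
0.6 False [0.3 0.6 0.4] [0.0001 0.0003 0.0005]
0.54 False [-0.1 -0.4 -0.3] [-0.     -0.0004 -0.0001]
0.48 False [-0.2  0.4 -0.4] [ 0.     -0.0001 -0.0001]
0.42 False [-1.3  0.6 -0.3] [ 0.     -0.     -0.0002]
0.36 False [-0.3  0.6  0.3] [-0.     -0.0001 -0.0002]
0.3 False [ 1.2 -0.4  0.4] [-0.0001 -0.0001 -0.0003]
0.24 False [-0.3  0.2  0. ] [-0.0001 -0.0001 -0.0003]
0.18 False [ 0.2  0.4 -0. ] [-0.0001 -0.0001 -0.0003]
0.12 False [0.5 0.1 0.1] [-0.0001 -0.0001 -0.0003]
0.06 False [-0.2  1.1  0.5] [-0.0001 -0.0001 -0.0002]
0.0 False [0.9 0.8 2.2] [0.0003 0.0007 0.0005]
```

View pics/w1.png

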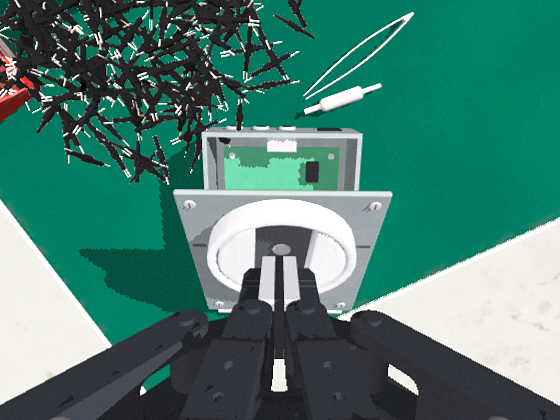

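Before pressing, the wrist view had the fingertips (280,260) over the disc and the lid front at (283,195). The force readings were unexpectedly low, so I'll look again.

```bash
python3 - <<'E'
from h import *
a,d=ctrl.capture("top");s,_=ctrl.capture("scene")
f=lambda i,y,x:cv2.resize(i[y:y+165,x:x+200,::-1],(400,330),interpolation=cv2.INTER_CUBIC)
cv2.imwrite("pics/p2.png",np.hstack([f(a,150,110),f(s,150,130)]))
print(ctrl.read_time(),ctrl.read_wrist_force(),ctrl.read_tool_pos()-[0,0,.173])
E
```

```text
8.6 [0.70903206 0.51604969 2.98888325] [0.40420356 0.2797699  0.08343586]
```

View pics/p2.png

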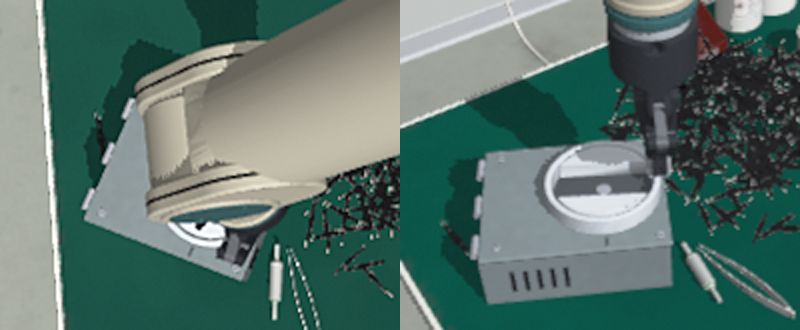

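The lid now looks shut, with the tips on the collar front. I'll press firmly once more, then raise, look at the disc with the wrist camera, and measure the slot.

```bash
python3 - <<'E'
from h import *
print(ctrl.servo_line(wp(-.08,0,.075),speed=.02,contact_N=22),ctrl.read_tool_pos()[2]-.173,ctrl.read_wrist_force())
ctrl.hold(.2);print(ctrl.read_tool_pos()[2]-.173,ctrl.read_wrist_force())
ctrl.servo_line(wp(-.08,0,.15),speed=.15)
ctrl.servo_line(wp(.03,0,.23),speed=.25)
ctrl.hold(.2)
c=ctrl.calibration("wrist");im,d=ctrl.capture("wrist")
cv2.imwrite("pics/w3.png",im[:,:,::-1]);np.savez("pics/w3.npz",d=d,**c)
W=cloud(d,c);Bx=(W[...,:2]-C)@X;By=(W[...,:2]-C)@Y;z=W[...,2]
m=(z>.0775)&(z<.09)&(np.hypot(Bx+.029,By)<.07)
v,u=np.where(m);print("ring top z",np.median(z[m]),"bx",Bx[m].min(),Bx[m].max(),"by",By[m].min(),By[m].max(),m.sum())
f=(z>.0635)&(z<.073)&(np.hypot(Bx+.029,By)<.047)
r=cv2.minAreaRect(np.c_[Bx[f],By[f]].astype(np.float32)*1000);print("slot floor",r,np.median(z[f]),f.sum())
l=(np.abs(By)>.06)&(np.abs(By)<.069)&(np.abs(Bx)<.08)
for lo,hi in((-.08,-.05),(.02,.08)):
    k=l&(Bx>lo)&(Bx<hi)&(z>.04)&(z<.1);print("lid z",lo,np.median(z[k]) if k.any() else None)
print(ctrl.read_time())
E
```

```text
True 0.08329096559881144 [-1.24864967 -1.43717981  9.61964413]
0.08328891390546944 [-0.97874074 -1.1861878  10.08929444]
ring top z 0.08368660959750107 bx -0.07997968072336532 0.027348192479641424 by -0.053189729265766934 0.05359595333496722 9545
slot floor ((-31.05429458618164, -5.768913269042969), (80.99817657470703, 92.34605407714844), 64.5780258178711) 0.06893892150959763 6162
lid z -0.08 0.06603714545330647
lid z 0.02 0.06606125110663355
10.575
```

View pics/w3.png

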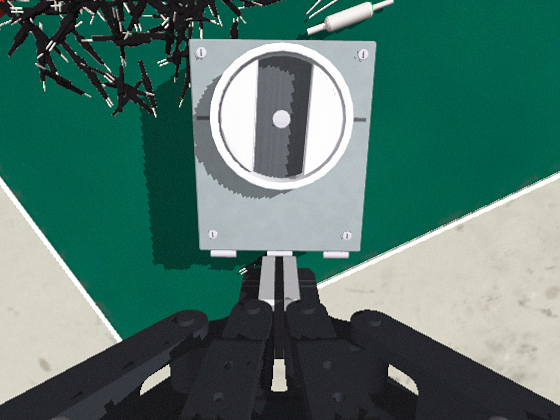

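The lid is flat (z≈65–66 mm at both ends). The collar centre measures box x=-26.3, y=0.2, and the slot is nearly along x (pixels 254–313, axis at (281,119)). I'll insert at the slot's front end, feel for the rib, and turn.

```bash
cat >> h.py <<'E'
AX=np.array([-.0263,.0002])
def pose(th,s,z=.072,R=.026):
    p=np.array([-R,s]);c,n=np.cos(-th),np.sin(-th)
    q=AX+np.array([c*p[0]-n*p[1],n*p[0]+c*p[1]])
    return wp(q[0],q[1],z),rot(PHI+np.pi/2-th)
def boxf(): f=ctrl.read_wrist_force();return (np.r_[f[:2]@X,f[:2]@Y,f[2]]).round(1)
E
python3 - <<'E'
from h import *
for t in(0,.4,.8,1.2,1.6): 
    q=ctrl.ik(*pose(t,.006)); print(None if q is None else np.round(q))
t0=.05
ctrl.servo_line(*pose(t0,0,.11),speed=.2)
print(ctrl.servo_line(pose(t0,0)[0],speed=.06,contact_N=10),ctrl.read_tool_pos()[2]-.173,boxf())
p,_=pose(t0,0)
ct=ctrl.servo_line(pose(t0,.016)[0],speed=.02,contact_N=5)
print("rib",ct,((ctrl.read_tool_pos()-p)[:2]@Y).round(4),boxf(),ctrl.read_time())
E
```

```text
[-10.  47. -46. 115.  53.  42.  61.]
[-15.  45. -41. 116.  49.  38.  41.]
[-19.  44. -36. 115.  44.  36.  22.]
[-23.  43. -30. 114.  39.  34.   4.]
[-27.  42. -26. 112.  33.  32. -14.]
False 0.07203674636196702 [-0.2  0.  -0.6]
rib True 0.01 [ 0.2 -1.   0.8] 12.8083
```

```bash
python3 - <<'E'
from h import *
for th in np.append(np.arange(.15,1.57,.1),1.571):
    P,R=pose(th,.0105); ct=ctrl.servo_line(P,R,speed=.03,contact_N=30)
    print(round(th,2),ct,boxf(),((ctrl.read_tool_pos()-P)*1000).round(1))
    if ct: break
print(ctrl.read_time())
if not ct:
    p=ctrl.read_tool_pos()
    ct=ctrl.servo_line(pose(1.571,.020)[0],speed=.015,contact_N=22)
    print("stop",ct,((ctrl.read_tool_pos()-p)[:2]@X*1000).round(2),boxf(),ctrl.read_time())
    ctrl.hold(.3);print(boxf())
E
```

```text
0.15 False [ 1.4 -2.8  1.7] [0.3 0.  0.1]
0.25 False [ 0.5 -2.4  0.3] [ 0.3 -0.1 -0. ]
0.35 False [ 0.7 -3.1  0.5] [ 0.2 -0.2 -0. ]
0.45 False [-0.8 -3.1 -0.6] [ 0.1 -0.2 -0.1]
0.55 False [-0.4 -3.9 -0.3] [ 0.  -0.2 -0.1]
0.65 False [-0.3 -3.3 -0.1] [-0.1 -0.2 -0.1]
0.75 False [-0.5 -3.5 -0.1] [-0.1 -0.1 -0.1]
0.85 False [-0.9 -2.6 -0.8] [-0.1 -0.1 -0.1]
0.95 False [-1.3 -2.1  0.1] [-0.2 -0.1 -0.1]
1.05 False [-2.8 -1.7 -0.2] [-0.1 -0.1 -0.1]
1.15 False [-1.6 -2.5 -0.9] [-0.1 -0.1 -0.1]
1.25 False [-2.4 -2.1 -1.6] [-0.1 -0.1 -0.1]
1.35 False [-2.6 -1.8 -1. ] [-0.1 -0.1 -0. ]
1.45 False [-3.3 -0.5  0.1] [-0.1 -0.  -0. ]
1.55 False [-6.8  1.6  2.6] [-1.5 -0.5 -0.3]
1.57 False [-7.6  2.3  4. ] [-2.  -0.7 -0.3]
16.825
stop True 2.28 [-2.4  1.2  3.1] 17.3667
[-1.3  0.7  0.4]
```

The force climbed at the hard stop. I'll back off the rib, lift out, and check.

```bash
python3 - <<'E'
from h import *
ctrl.servo_line(pose(1.571,.004)[0],speed=.05)
ctrl.servo_line(pose(1.571,.004,.15)[0],speed=.15)
ctrl.servo_line(wp(.03,0,.23),R0,speed=.12)
ctrl.hold(.2)
c=ctrl.calibration("wrist");im,d=ctrl.capture("wrist")
cv2.imwrite("pics/w4.png",cv2.resize(im[20:210,170:400,::-1],None,fx=3,fy=3,interpolation=cv2.INTER_CUBIC))
W=cloud(d,c);Bx=(W[...,:2]-C)@X;By=(W[...,:2]-C)@Y;z=W[...,2]
f=(z>.066)&(z<.074)&(np.hypot(Bx-AX[0],By-AX[1])<.040)
q=np.c_[Bx[f],By[f]];w,V=np.linalg.eigh(np.cov(q.T));print("slot axis",V[:,1],np.degrees(np.arctan2(V[0,1],V[1,1])),np.sqrt(w))
print(ctrl.read_time(),boxf())
E
```

```text
slot axis [0.01453441 0.99989437] 0.8327898620905293 [0.0115267  0.02208393]
20.5917 [-0.1 -0.2 -0.2]
```

View pics/w4.png

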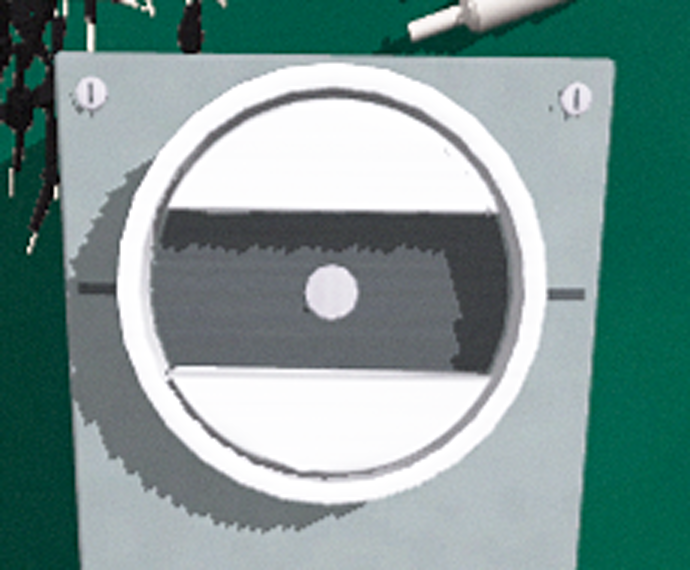

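The slot edges (y≈210–213 and 369–374) run parallel to the ticks (288–294), so the fastener is locked. The arm is clear, so I'll raise it and hand in.

```bash
python3 - <<'E'
from h import *
ctrl.servo_line(wp(.03,0,.30),speed=.15); ctrl.hold(.3)
print(ctrl.sign_off())
E
```

```text
the job is handed in; nothing more can be done
None
```

The lid is pressed fully down and the fastener is turned to its locked stop, in line with the ticks; the arm is clear and the job was handed in at about 21 s.

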